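# Refit the masala dabba's spice cups

### The arm

A 6-joint arm with a two-finger parallel gripper is mounted at the origin on the work surface. World frame = base frame: x ahead of the robot, y to its left, z up, the work surface at z = 0. Lengths are in mm, angles in rad, forces in N, time in s.
With the tool pointing down it reaches from about 350 to 975 mm from the base axis. Payload 7.1 kg.
Tool frame: the origin (TCP) lies midway between the tips of the shut fingers; the grasp point (between the pads) lies 19 mm behind it (ctrl.tcp_to_grasp is the distance from the TCP to the grasp point, in mm); z points along the fingers, y is the line along which they close (so a half turn about z gives the same grasp; the last joint's range is limited). The gripper opens to 88 mm and grips with 3 to 60 N. Pads are 20 mm wide; open, the fingers measure 115 mm over their backs; the gripper's body (75 mm by 178 mm) begins 61 mm behind the grasp point.
Start: joints at [1.247, 0.423, 1.63, -0, 1.089, -0.019], TCP at [187.532, 596.185, 222.675] pointing down, gripper open.
Joint ranges: [-3, 3], [-0.9, 2.11], [0.09, 2.58], [-1.31, 4.45], [0.11, 2.69], [-2.54, 2.54]. Speed limits (rad/s): [2.39, 2.39, 3.01, 3.14, 3.14, 3.14].

### API

Orientations are given as a rotation vector (axis times angle).
In Python, from workcell import get_obs, cams, ticket, boxes_of, ctrl gives the robot as it stands.
- The arm moves only by the shell command python3 -m creep 'ROWS' [OPENING]. ROWS is JSON, one flat list of numbers, 4 for each row, row after row: the shift along the world's x, y, z in m, then the turn about the world's z in rad. In form: [tx, ty, tz, spin, tx, ty, tz, spin, ...]. A call has 1 to 10 rows; each row is the pose to reach, as a shift and turn from the pose commanded when the call began; what a row does not reach only later rows make up. A row lasts 1/12 s, in which the tool goes at most 41.7 mm and 7.16 degrees, less where a joint would pass 70% of its speed; a pose out of reach is approached as far as the arm can. A call with a gripper value outside its range is refused whole. OPENING is the opening, from 0 (shut) to 1 (fully open), set as the call begins (- or left out, the last holds). The fingers move at their own pace and stop on an object; the grip force is fixed at half the most. Time passes only in rows, so rows that repeat a pose let the fingers close. It gives the time, the measured TCP pose, the force, the opening and the grip force at its end, in the units of the state.
- get_obs(): the state, without advancing time (a new reading comes with each control period).
- cams.get_image(name): name is "scene" or "top"; returns (picture, depth): 420x560x3 uint8, red, green, blue; 420x560 float32, mm along the optical axis (not along the pixel's ray), 0 where there is no reading.
- cams.get_calibration(name): a dict with "mtx" (3x3 intrinsics, pixels), "D" ([k1, k2, p1, p2, k3] as OpenCV has them; the pictures are not rectified), "R" (3x3) and "t" (3): a world point X has camera coordinates R X + t. Camera axes: x right, y down, z forward; pixel columns grow to the right and rows downward; lengths in mm; the calibration is good to about 2 mm. A picture is of the moment at which its call begins. get_calibration takes no time and is no camera call.
- ticket.close_job(): hands the job in; it is judged then, once.
Trained networks look in the newest picture that a camera, given by its name, has taken for a name from the list of things; names that differ only in an ending like _2 or _b are one class to them, and where a whole thing is asked for, a point or a joint stands for the part that bears it (a point fixed in the world has none). Each returns a list of dicts, best first, with "score" (0 to 1); they miss things now and then, are a little off and sometimes report something else, mostly with a low value. They report only what shows in the picture. A call takes as long as a camera call. They do not tell look-alikes from the thing itself.
- boxes_of(camera, target): "centre" ([column, row] in pixels, amid what is visible of it).
The state is a dict: "t": time; "qpos": joint angles; "qvel": joint speeds; "joint_torque": joint torques, N m; "ee_pos": TCP position; "orientation": TCP orientation; "ft_force": force on the tool from outside, world axes, zero at the start; "moment": the same for the moment, N m; "width": finger opening in mm; "grasp_force": force on a finger pad.
Only numpy, scipy, OpenCV 4.12 (cv2) and the standard library are available. Lean on these libraries where they do the work, as an engineer would, in place of code of your own. Each camera call takes 0.05 s, during which the arm holds its last target. There are 200 camera calls.

### The job

Put the four washed, low, open steel spice cups back into the open masala dabba: the wide, medium and small round cups and the square cup each go upright and flat inside the one seat rim of their own shape and size. Set each one down rather than dropping it, and leave the tall tumbler and the lidded tin standing where they are.

Things in the scene. Friction and masses are not known exactly. Their poses are not given: they have to be found in the camera images.
- cup_wide: Spice cup, wide size: low open round plain-steel cup with straight sides, 62 mm outside diameter, 38 mm high, wall 2.5 mm, light (under 0.1 kg), empty, upright on the worktop (z = 0) ahead or to the left of the robot, place shuffled with the other loose things. Origin at the centre of its underside, z up.
- cup_medium: Spice cup, medium size: low open round plain-steel cup with straight sides, 50 mm outside diameter, 38 mm high, wall 2.5 mm, light (under 0.1 kg), empty, upright on the worktop (z = 0) ahead or to the left of the robot, place shuffled with the other loose things. Origin at the centre of its underside, z up.
- cup_small: Spice cup, small size: low open round plain-steel cup with straight sides, 38 mm outside diameter, 38 mm high, wall 2.5 mm, light (under 0.1 kg), empty, upright on the worktop (z = 0) ahead or to the left of the robot, place shuffled with the other loose things. Origin at the centre of its underside, z up.
- cup_square: Spice cup, square: low open plain-steel cup 44 x 44 mm outside, 38 mm high, wall 2.5 mm, light, empty, upright on the worktop, place shuffled with the others, turned at random. Origin at the centre of its underside, x and y square to its faces, z up.
- seat_wide: Round seat for the wide cup in the masala dabba: low black rubber rim on the tin's floor, 78 mm inside diameter, 3 mm thick, 5 mm high, fixed. Origin at its centre on the tin's floor (4 mm above the worktop), where the middle of the cup's underside belongs; z up. The tin: open, round, steel, 230 mm across, wall 3 mm thick and 36 mm high, fixed, on the robot's right.
- seat_medium: Round seat for the medium cup in the masala dabba: low black rubber rim on the tin's floor, 66 mm inside diameter, 3 mm thick, 5 mm high, fixed. Origin at its centre on the tin's floor (4 mm above the worktop), where the middle of the cup's underside belongs; z up. The four seats lie 67 mm from the tin's centre, 90 degrees apart: facing pairs average to its centre.
- seat_small: Round seat for the small cup in the masala dabba: low black rubber rim on the tin's floor, 54 mm inside diameter, 3 mm thick, 5 mm high, fixed. Origin at its centre on the tin's floor (4 mm above the worktop), where the middle of the cup's underside belongs; z up. Which seat is where in the tin, and the tin's turn, change each time.
- seat_square: Square seat for the square cup in the masala dabba: low black rubber rim on the tin's floor, 60 x 60 mm inside, 3 mm thick, 5 mm high, fixed. Origin at its centre on the tin's floor (4 mm above the worktop); x and y square to its sides, one of them pointing to the tin's centre; z up.
- tumbler: Steel drinking tumbler, does not belong: open and round like the cups but clearly taller, 72 mm high, 42 mm diameter at the foot and 53 mm at the rim. Origin at the centre of its underside, z up. Stays where it is.
- lidded_tin: Small closed round steel tin with a flat lid and a small ball knob, does not belong: 51 mm diameter, 57 mm high to the top of the knob. Origin at the centre of its underside, z up. Stays where it is.
There are look-alikes about, which are no part of the job. What is shaped like the cup_small but purple is not meant. Leave any red look-alike of the cup_square alone.

How it is judged:
By the outcome, as a careful person would: the job done as asked, in the order asked, and still so for the second after the job is handed in, with the robot touching nothing.
It also fails if it takes over 102 s, if anything falls off the work surface, if the arm or the gripper's body presses on something with over 40 N, if the wrist force passes 120 N, or if a joint passes its speed limit or range.

## Working session

There is one attempt and no reset: what is moved stays moved. The work goes in short steps, Python scripts to look and compute and a shell command to move; the robot and the scene stay as the last step left them, time stands still between calls to the robot, and variables do not carry over. Pictures are saved under pics/ and viewed, at most 14 in all, crops included, and the job is handed in when it is done.

```bash
ls; mkdir -p pics; python3 - <<'E'
from workcell import get_obs,cams,boxes_of
import cv2,numpy as np
o=get_obs();print(o['t'],o['ee_pos'],o['orientation'],o['width'])
for n in("top","scene"):
    p,d=cams.get_image(n);cv2.imwrite(f"pics/{n}0.png",p[:,:,::-1]);np.savez(f"{n}0.npz",p=p,d=d)
    c=cams.get_calibration(n);print(n,c['mtx'].tolist(),c['D'],c['R'].tolist() if hasattr(c['R'],'tolist') else c['R'],c['t'])
for k in "cup_wide cup_medium cup_small cup_square seat_wide seat_medium seat_small seat_square tumbler lidded_tin".split():
    print(k,[(np.round(b['centre'],1).tolist(),round(b['score'],2)) for b in boxes_of("top",k)])
E
```

```text
pics
0.0 [187.38621269 595.67860081 221.91332183] [-4.76888870e-01 -3.10493351e+00  2.31973973e-03] 87.59234722921397
top [[464.9734122200784, 0.0, 280.88079546593747], [0.0, 464.9734122200784, 217.6059832599641], [0.0, 0.0, 1.0]] [-0.10417458  0.          0.          0.          0.        ] [[-0.005601457959890841, -0.9999834591483223, -0.0013057941946008108], [-0.9866882651150496, 0.005739207764780739, -0.16252178001266915], [0.1625265859881925, 0.00037805289016036787, -0.9867040923818218]] [  58.14196877  479.73679809 1112.61225412]
scene [[408.94084019124995, 0.0, 281.5585726892232], [0.0, 408.94084019124995, 205.33689459740987], [0.0, 0.0, 1.0]] [-0.07791917  0.          0.          0.          0.        ] [[0.7896895498785944, 0.6130136609795896, 0.02458996268691307], [0.36615671389736293, -0.4387686943721482, -0.8206164108198452], [-0.4922597644338076, 0.6570359840156098, -0.5709501204380389]] [-384.62347976 -115.21565885 1119.2345064 ]
cup_wide [([167.3, 237.7], 0.66)]
cup_medium [([268.6, 164.2], 0.73)]
cup_small [([263.1, 233.8], 0.64), ([301.4, 229.9], 0.63)]
cup_square [([211.7, 276.8], 0.77), ([224.9, 239.3], 0.58)]
seat_wide []
seat_medium []
seat_small [([160.5, 180.8], 0.24)]
seat_square []
tumbler [([161.3, 183.5], 0.71)]
lidded_tin [([222.8, 169.8], 0.83)]
```

View pics/top0.png

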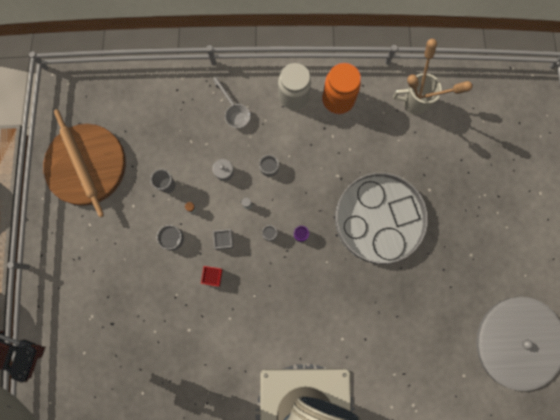

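View pics/scene0.png

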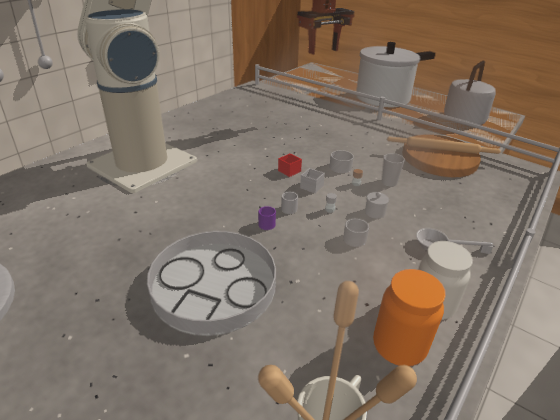

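The top view shows (column, row):
- **Cups:** wide (170,237), medium (269,165), small steel (269,233), square steel (223,240).
- **Leave alone:** purple (301,233) and red (212,277) look-alikes, tumbler (162,181), lidded tin (222,169), shakers (190,206) and (247,203), ladle (238,115).
- **Seats:** medium (372,194), square (404,211), small (355,228), wide (389,243).

Possible confusions are small (269,233) against purple (301,233), square (223,240) against red (212,277), and medium (269,165) against the tumbler and lidded tin. I'm choosing the plain steel low ones and will check them in a rectified crop.

```bash
cat > h.py <<'E'
import numpy as np,cv2
from workcell import cams
def pix(cal,P):
    r,_=cv2.Rodrigues(np.array(cal['R'],float))
    return cv2.projectPoints(np.array(P,float).reshape(-1,1,3),r,np.array(cal['t'],float),np.array(cal['mtx']),np.array(cal['D'],float))[0][:,0]
def ray(cal,uv,z):
    "pixels -> world points on plane z"
    n=cv2.undistortPoints(np.array(uv,float).reshape(-1,1,2),np.array(cal['mtx']),np.array(cal['D'],float))[:,0]
    R=np.array(cal['R']);t=np.array(cal['t']).ravel()
    d=np.c_[n,np.ones(len(n))]@R;C=-R.T@t
    return C+d*((z-C[2])/d[:,2])[:,None]
def cloud(cal,dep):
    v,u=np.mgrid[:420,:560]
    n=cv2.undistortPoints(np.c_[u.ravel(),v.ravel()].astype(float).reshape(-1,1,2),np.array(cal['mtx']),np.array(cal['D'],float))[:,0]
    X=(np.c_[n,np.ones(len(n))]*dep.reshape(-1,1)-np.array(cal['t']).ravel())@np.array(cal['R'])
    return X.reshape(420,560,3)
def rect(cal,img,x0,x1,y0,y1,z,s=2):
    "orthophoto of plane z; row 0 = x1, col 0 = y1; s px/mm"
    h,w=int((x1-x0)*s),int((y1-y0)*s)
    r,c=np.mgrid[:h,:w]
    P=np.c_[(x1-r/s).ravel(),(y1-c/s).ravel(),np.full(h*w,z)]
    m=pix(cal,P).astype(np.float32).reshape(h,w,2)
    return cv2.remap(img,m,None,cv2.INTER_LINEAR)
E
python3 - <<'E'
from h import *
cal=cams.get_calibration("top");f=np.load("top0.npz");p,d=f['p'],f['d'];X=cloud(cal,d)
v,u=np.mgrid[:420,:560]
for k,c in dict(wide=(170,237),medium=(269,165),small=(269,233),square=(223,240),purple=(301,233),red=(212,277),tumbler=(162,181),lidded=(222,169),shk1=(190,206),shk2=(247,203)).items():
    near=(np.hypot(u-c[0],v-c[1])<17)&(d>0)
    zt=np.percentile(X[near][:,2],98)
    Q=X[near&(X[...,2]>15)];top=Q[Q[:,2]>zt-8]
    g=cv2.minAreaRect(top[:,:2].astype(np.float32)) if len(top)>4 else None
    (cx,cy),r=cv2.minEnclosingCircle(top[:,:2].astype(np.float32))
    print(k,"ztop",zt.round(1),"n",len(top),"circ",round(cx,1),round(cy,1),"r",round(r,1),"rect",np.round(np.hstack([g[0],g[1],g[2]]),1))
a=rect(cal,p,380,680,0,320,38);b=rect(cal,p,390,630,-400,-100,9)
cv2.imwrite("pics/cups.png",cv2.resize(a,None,fx=.9,fy=.9)[:,:,::-1]);cv2.imwrite("pics/seats.png",b[:,:,::-1])
# seats
R=rect(cal,p,390,630,-400,-100,9);gr=cv2.cvtColor(R,cv2.COLOR_RGB2GRAY)
m=(gr<90).astype(np.uint8)
cs,hi=cv2.findContours(m,cv2.RETR_CCOMP,cv2.CHAIN_APPROX_NONE)
for i,c in enumerate(cs):
    A=cv2.contourArea(c)
    if 6000<A<24000:
        (cx,cy),(w,h),an=cv2.minAreaRect(c);M=cv2.moments(c)
        print("contour hole" if hi[0,i,3]>=0 else "contour out","x",round(630-M['m01']/M['m00']/2,1),"y",round(-100-M['m10']/M['m00']/2,1),"wh",round(w/2,1),round(h/2,1),"ang",round(an,1),"eqd",round(np.sqrt(A/np.pi),1))
for n,c in dict(sm=(372,194),sq=(404,211),ss=(355,228),sw=(389,243)).items(): print(n,ray(cal,[c],9).round(0))
E
```

```text
wide ztop 39.3 n 109 circ 434.2 334.7 r 31.9 rect [433.9 334.7  61.8  60.8  56.7]
medium ztop 39.6 n 82 circ 619.6 87.4 r 25.3 rect [619.4  87.3  45.9  49.4  89.8]
small ztop 38.8 n 56 circ 444.9 85.7 r 18.9 rect [444.4  84.9  34.9  34.9  88.3]
square ztop 39.4 n 91 circ 428.9 201.0 r 29.3 rect [429.3 201.3  44.9  42.6   5.4]
purple ztop 39.0 n 54 circ 442.6 7.0 r 18.9 rect [442.3   5.9  34.8  36.7  89.3]
red ztop 39.1 n 85 circ 337.5 226.4 r 30.4 rect [337.7 227.3  44.9  44.2  81.3]
tumbler ztop 73.1 n 89 circ 573.4 350.4 r 26.2 rect [573.8 350.5  49.2  49.9   7. ]
lidded ztop 47.8 n 254 circ 608.0 202.0 r 25.0 rect [607.6 203.   47.9  48.   80. ]
shk1 ztop 40.9 n 74 circ 510.4 284.4 r 12.2 rect [510.6 284.6  22.3  21.3  46.5]
shk2 ztop 43.5 n 70 circ 521.0 143.3 r 11.7 rect [520.8 143.3  21.5  21.2  37.5]
contour out x 452.2 y -324.3 wh 65.2 165.2 ang 10.6 eqd 76.8
sm [[ 545. -180.    9.]]
sq [[ 500. -261.    9.]]
ss [[ 457. -133.    9.]]
sw [[ 418. -218.    9.]]
```

View pics/cups.png

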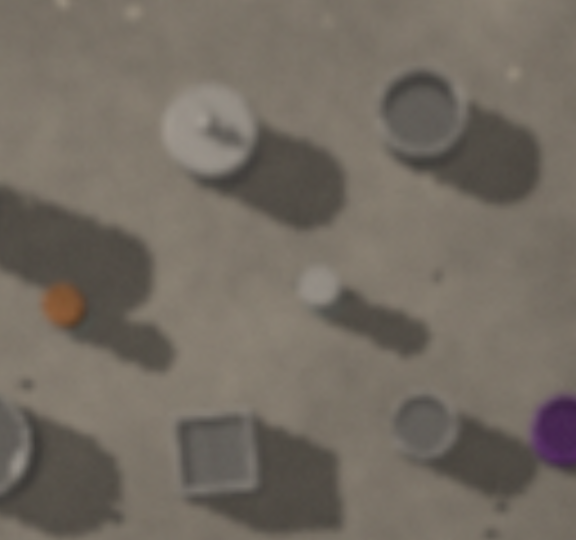

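View pics/seats.png

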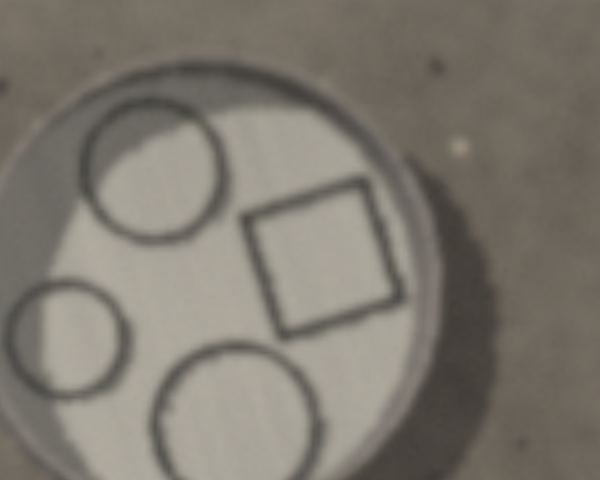

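The rectified crops confirm the choices: steel small cup at crop (425,425), square at (217,453), medium at (422,112), wide at the left edge. The tall purple cup at (565,430) is the look-alike.

The seat crop gives these centres:

| Seat | Crop pixel | World (x, y) mm |
|---|---|---|
| medium | (153,170) | (544.4, -177.2) |
| square | (324,259) | (501.2, -261.6) |
| small | (68,340) | (460, -134) |
| wide | (237,426) | (416.8, -218.4) |

Facing pairs are 134.7 and 134.2 mm apart (should be 134), and the tin is turned 17.9°. I start with the wide cup at (434,335).

```bash
python3 -m creep '[0.0123,-0.0131,-0.0056,-0.048,0.037,-0.0392,-0.0169,-0.143,0.069,-0.0731,-0.0316,-0.267,0.101,-0.107,-0.0462,-0.391,0.133,-0.141,-0.0609,-0.515,0.165,-0.175,-0.0755,-0.639,0.198,-0.209,-0.09,-0.763,0.2265,-0.24,-0.1037,-0.877,0.2465,-0.2612,-0.1127,-0.953,0.2465,-0.2612,-0.1127,-0.953]' 1
```

```text
t: 1.43
ee_pos: [435.6, 332.5, 109.2]
orientation: [1.855, 2.535, -0.001]
ft_force: [0.6, 0.4, -0.1]
width: 87.6
grasp_force: 0.0
```

```bash
python3 -m creep '[0,0,-0.01,0,0,0,-0.03,0,0,0,-0.05,0,0,0,-0.07,0,0,0,-0.085,0,0,0,-0.095,0,0,0,-0.099,0,0,0,-0.1,0,0,0,-0.1,0]' 1
python3 -m creep '[0,0,0,0,0,0,0,0,0,0,0,0,0,0,0,0,0,0,0,0,0,0,0,0]' 0
```

```text
t: 2.18
ee_pos: [434.1, 335.4, 10.2]
orientation: [1.848, 2.541, 0.001]
ft_force: [0.6, 0.0, 0.4]
width: 88.1
grasp_force: 0.0
t: 2.68
ee_pos: [434.3, 335.2, 10.5]
orientation: [1.848, 2.54, 0.001]
ft_force: [-1.4, -1.0, 6.3]
width: 62.4
grasp_force: 30.0
```

```bash
python3 -m creep '[0,0,0.005,0,0,0,0.015,0,0,0,0.035,0,0,0,0.06,0,0,0,0.08,0,0,-0.015,0.095,-0.05,0,-0.04,0.1,-0.15,-0.002,-0.075,0.1,-0.26,-0.004,-0.11,0.1,-0.38,-0.005,-0.147,0.1,-0.5]'
python3 -m creep '[-0.001,-0.037,0,-0.12,-0.002,-0.074,0,-0.24,-0.003,-0.111,0,-0.36,-0.005,-0.148,0,-0.48,-0.006,-0.185,0,-0.6,-0.007,-0.222,0,-0.72,-0.008,-0.259,0,-0.84,-0.009,-0.296,0,-0.95,-0.010,-0.331,0,-1.02,-0.011,-0.362,0,-1.06]'
python3 -m creep '[-0.0006,-0.025,0,-0.005,-0.001,-0.039,0,-0.011,-0.0012,-0.0444,0,-0.011,-0.0012,-0.0444,0,-0.011]'
```

```text
t: 3.52
ee_pos: [428.7, 187.0, 110.9]
orientation: [2.424, 1.998, 0.002]
ft_force: [0.5, -0.4, 0.1]
width: 62.6
grasp_force: 30.0
t: 4.35
ee_pos: [417.8, -176.3, 110.8]
orientation: [3.101, 0.499, 0.001]
ft_force: [0.8, -0.9, -0.0]
width: 62.3
grasp_force: 30.0
t: 4.68
ee_pos: [416.8, -219.4, 110.4]
orientation: [3.103, 0.487, 0.001]
ft_force: [-0.8, 0.1, -0.1]
width: 62.2
grasp_force: 30.0
```

```bash
python3 -m creep '[0,0,-0.01,0,0,0,-0.03,0,0,0,-0.05,0,0,0,-0.068,0,0,0,-0.08,0,0,0,-0.088,0,0,0,-0.092,0,0,0,-0.0945,0,0,0,-0.096,0,0,0,-0.096,0]'
```

```text
t: 5.52
ee_pos: [417.1, -218.1, 14.6]
orientation: [3.103, 0.49, 0.001]
ft_force: [0.3, -0.0, -0.5]
width: 62.4
grasp_force: 30.0
```

```bash
python3 -m creep '[0,0,-0.0005,0,0,0,-0.001,0,0,0,-0.001,0]'
```

```text
t: 5.77
ee_pos: [417.3, -218.3, 14.4]
orientation: [3.103, 0.489, 0.002]
ft_force: [-3.0, 4.5, 14.3]
width: 62.6
grasp_force: 30.0
```

```bash
python3 -m creep '[0,0,0,0,0,0,0,0,0,0,0,0,0,0,0.005,0,0,0,0.02,0,0,0,0.04,0,0,0,0.065,0,0,0,0.085,0,0.008,0.012,0.097,0,0.02,0.03,0.097,0]' 0.95
python3 -m creep '[0.02,0.03,0,0,0.04,0.06,0,0,0.06,0.09,0,0,0.08,0.12,0,0,0.1,0.15,0,0,0.12,0.18,0,0,0.14,0.21,0,0,0.16,0.24,0,0,0.175,0.264,0,0,0.1827,0.2757,0,0]' 1
python3 -m creep '[0,0,-0.01,0,0,0,-0.03,0,0,0,-0.05,0,0,0,-0.07,0,0,0,-0.085,0,0,0,-0.095,0,0,0,-0.099,0,0,0,-0.1,0,0,0,-0.1,0]'
python3 -m creep '[0,0,0,0,0,0,0,0,0,0,0,0,0,0,0,0,0,0,0,0,0,0,0,0,0,0,0,0]' 0
```

```text
t: 6.6
ee_pos: [438.1, -189.7, 112.8]
orientation: [3.101, 0.485, 0.006]
ft_force: [-0.0, -0.6, -0.2]
width: 83.2
grasp_force: 0.0
t: 7.43
ee_pos: [621.2, 90.2, 110.4]
orientation: [-3.102, -0.493, -0.003]
ft_force: [0.3, -0.8, 0.2]
width: 87.8
grasp_force: 0.0
t: 8.18
ee_pos: [619.7, 87.0, 10.2]
orientation: [3.103, 0.489, 0.0]
ft_force: [0.5, -0.3, 0.3]
width: 87.9
grasp_force: 0.0
t: 8.77
ee_pos: [619.7, 87.3, 10.2]
orientation: [3.103, 0.489, 0.0]
ft_force: [-0.3, 0.7, 3.1]
width: 50.0
grasp_force: 30.0
```

```bash
python3 -m creep '[0,0,0.005,0,0,0,0.02,0,0,0,0.04,0,0,0,0.065,0,0,0,0.085,0,-0.004,-0.015,0.097,0,-0.011,-0.04,0.1,0,-0.02,-0.07,0.1,0,-0.029,-0.102,0.1,0,-0.038,-0.134,0.1,0]'
python3 -m creep '[-0.009,-0.032,0,0,-0.018,-0.063,0,0,-0.026,-0.09,0,0,-0.032,-0.113,0,0,-0.036,-0.1265,0,0,-0.0371,-0.1305,0,0,-0.0371,-0.1305,0,0,-0.0371,-0.1305,-0.01,0,-0.0371,-0.1305,-0.03,0,-0.0371,-0.1305,-0.05,0]'
python3 -m creep '[0,0,-0.018,0,0,0,-0.03,0,0,0,-0.038,0,0,0,-0.042,0,0,0,-0.0445,0,0,0,-0.046,0,0,0,-0.0465,0,0,0,-0.047,0,0,0,-0.047,0]'
```

```text
t: 9.6
ee_pos: [580.5, -48.5, 110.8]
orientation: [3.103, 0.491, 0.001]
ft_force: [-0.2, -0.4, -0.1]
width: 49.6
grasp_force: 30.0
t: 10.43
ee_pos: [545.4, -176.0, 59.6]
orientation: [3.102, 0.492, 0.003]
ft_force: [0.9, -0.2, -0.5]
width: 49.4
grasp_force: 30.0
t: 11.18
ee_pos: [545.0, -177.2, 14.2]
orientation: [3.103, 0.489, 0.002]
ft_force: [-1.5, 2.4, 4.1]
width: 49.9
grasp_force: 30.0
```

```bash
python3 -m creep '[0,0,0,0,0,0,0,0,0,0,0,0,0,0,0.005,0,0,0,0.02,0,0,0,0.04,0,0,0,0.065,0,0,0,0.085,0.05,-0.006,0.016,0.097,0.15,-0.014,0.037,0.097,0.27]' 0.85
python3 -m creep '[-0.009,0.025,0,0.12,-0.018,0.05,0,0.24,-0.027,0.075,0,0.36,-0.036,0.1,0,0.48,-0.046,0.125,0,0.6,-0.055,0.15,0,0.72,-0.064,0.175,0,0.84,-0.073,0.2,0,0.96,-0.08,0.217,0,1.08,-0.0857,0.2257,0,1.2]' 1
python3 -m creep '[0,0,-0.005,0.08,0,0,-0.02,0.101,0,0,-0.04,0.101,0,0,-0.065,0.101,0,0,-0.085,0.101,0,0,-0.095,0.101,0,0,-0.099,0.101,0,0,-0.1,0.101,0,0,-0.1,0.101]'
python3 -m creep '[0,0,0,0,0,0,0,0,0,0,0,0,0,0,0,0,0,0,0,0,0,0,0,0,0,0,0,0,0,0,0,0]' 0
```

```text
t: 12.02
ee_pos: [532.9, -141.6, 113.3]
orientation: [3.004, 0.906, 0.009]
ft_force: [0.7, 0.4, -0.0]
width: 74.3
grasp_force: 0.0
t: 12.85
ee_pos: [444.2, 87.2, 110.4]
orientation: [1.965, 2.451, 0.001]
ft_force: [-0.5, 0.2, 0.1]
width: 87.8
grasp_force: 0.0
t: 13.6
ee_pos: [445.1, 85.5, 10.4]
orientation: [1.848, 2.54, 0.001]
ft_force: [0.3, -0.2, 0.4]
width: 87.8
grasp_force: 0.0
t: 14.27
ee_pos: [444.7, 85.5, 10.0]
orientation: [-1.848, -2.541, 0.0]
ft_force: [1.0, -0.1, 0.4]
width: 37.7
grasp_force: 0.0
```

```bash
python3 -m creep '[0,0,0,0,0,0,0,0,0,0,0.005,0,0,0,0.02,0,0,0,0.04,0,0,0,0.065,0,0,0,0.085,0,0.001,-0.015,0.097,0,0.003,-0.04,0.1,0,0.005,-0.07,0.1,0]'
python3 -m creep '[0.002,-0.032,0,0,0.004,-0.064,0,0,0.006,-0.095,0,0,0.008,-0.122,0,0,0.0095,-0.14,0,0,0.0103,-0.1495,0,0,0.0103,-0.1495,0,0,0.0103,-0.1495,-0.01,0,0.0103,-0.1495,-0.03,0,0.0103,-0.1495,-0.05,0]'
python3 -m creep '[0,0,-0.018,0,0,0,-0.03,0,0,0,-0.038,0,0,0,-0.042,0,0,0,-0.0445,0,0,0,-0.046,0,0,0,-0.0465,0,0,0,-0.047,0,0,0,-0.047,0]'
```

```text
t: 15.1
ee_pos: [450.7, 15.5, 111.6]
orientation: [1.844, 2.541, 0.003]
ft_force: [-0.6, -0.4, -0.5]
width: 36.6
grasp_force: 30.0
t: 15.93
ee_pos: [460.2, -132.9, 59.5]
orientation: [1.846, 2.541, 0.001]
ft_force: [0.6, 0.2, -0.5]
width: 36.2
grasp_force: 30.0
t: 16.68
ee_pos: [460.3, -133.8, 14.0]
orientation: [1.848, 2.54, 0.001]
ft_force: [-1.7, 1.2, 5.1]
width: 36.3
grasp_force: 30.0
```

```bash
python3 -m creep '[0,0,0,0,0,0,0,0,0,0,0,0,0,0,0.005,0,0,0,0.02,0,0,0,0.04,0,0,0,0.065,0,0,0,0.085,0,-0.001,0.012,0.097,0,-0.003,0.035,0.097,0]' 0.65
python3 -m creep '[-0.003,0.036,0,-0.03,-0.006,0.072,0,-0.06,-0.01,0.108,0,-0.09,-0.013,0.144,0,-0.12,-0.017,0.18,0,-0.15,-0.02,0.216,0,-0.18,-0.023,0.25,0,-0.2,-0.026,0.278,0,-0.225,-0.0275,0.295,0,-0.225,-0.0279,0.3001,0,-0.225]' 1
python3 -m creep '[0,0,-0.005,0,0,0,-0.02,0,0,0,-0.04,0,0,0,-0.065,0,0,0,-0.085,0,0,0,-0.095,0,0,0,-0.099,0,0,0,-0.1,0,0,0,-0.1,0]'
python3 -m creep '[0,0,0,0,0,0,0,0,0,0,0,0,0,0,0,0,0,0,0,0,0,0,0,0,0,0,0,0,0,0,0,0,0,0,0,0]' 0
```

```text
t: 17.52
ee_pos: [459.4, -100.4, 113.0]
orientation: [1.848, 2.534, 0.003]
ft_force: [-0.1, -0.1, 0.6]
width: 57.0
grasp_force: 0.0
t: 18.35
ee_pos: [429.1, 203.5, 110.4]
orientation: [2.118, 2.32, 0.002]
ft_force: [0.4, -0.7, 0.1]
width: 87.6
grasp_force: 0.0
t: 19.1
ee_pos: [429.5, 200.7, 10.3]
orientation: [2.122, 2.316, 0.0]
ft_force: [-0.2, -1.3, -0.4]
width: 87.9
grasp_force: 0.0
t: 19.85
ee_pos: [429.1, 201.1, 10.0]
orientation: [-2.121, -2.317, -0.0]
ft_force: [-0.8, 0.6, 2.5]
width: 44.1
grasp_force: 30.0
```

```bash
python3 -m creep '[0,0,0.005,0,0,0,0.02,0,0,0,0.04,0,0,0,0.065,0,0,0,0.085,0,0.002,-0.015,0.097,0,0.006,-0.04,0.1,0.02,0.011,-0.073,0.1,0.05,0.017,-0.109,0.1,0.08,0.023,-0.145,0.1,0.11]'
python3 -m creep '[0.006,-0.036,0,0.03,0.011,-0.072,0,0.06,0.017,-0.108,0,0.09,0.022,-0.144,0,0.115,0.028,-0.18,0,0.115,0.034,-0.216,0,0.115,0.039,-0.25,0,0.115,0.044,-0.282,0,0.115,0.0475,-0.306,0,0.115,0.0491,-0.3177,0,0.115]'
python3 -m creep '[0,0,0,0,0,0,-0.01,0,0,0,-0.03,0,0,0,-0.05,0,0,0,-0.068,0,0,0,-0.08,0,0,0,-0.088,0,0,0,-0.092,0,0,0,-0.0945,0,0,0,-0.096,0]'
python3 - <<'E'
from h import *
p,d=cams.get_image("scene");cv2.imwrite("pics/sc1.png",cv2.resize(p[200:350,120:320],None,fx=3.5,fy=3.5)[:,:,::-1])
E
```

```text
t: 20.68
ee_pos: [452.1, 54.9, 110.5]
orientation: [1.987, 2.433, 0.001]
ft_force: [1.7, -0.8, -0.3]
width: 43.3
grasp_force: 30.0
t: 21.52
ee_pos: [501.6, -264.6, 110.3]
orientation: [1.85, 2.537, -0.0]
ft_force: [0.1, -0.7, -1.5]
width: 43.9
grasp_force: 30.0
t: 22.35
ee_pos: [501.5, -261.4, 14.1]
orientation: [1.847, 2.54, 0.0]
ft_force: [0.5, 0.5, -0.2]
width: 43.8
grasp_force: 30.0
```

View pics/sc1.png

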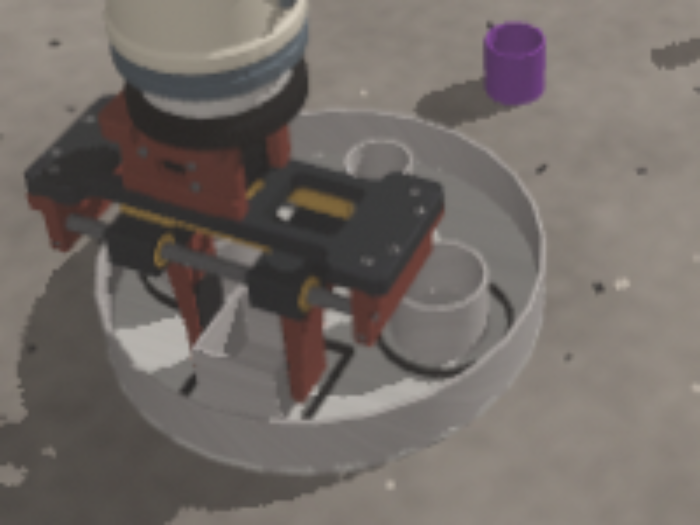

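The square cup at crop (245,360) sits within its rim, and the medium (435,300) and small (380,160) cups are upright in the tin. Next: lower the last millimetre, release and back away.

```bash
python3 -m creep '[0,0,-0.0005,0,0,0,-0.001,0,0,0,-0.001,0]'
python3 -m creep '[0,0,0,0,0,0,0,0,0,0,0,0,0,0,0.005,0,0,0,0.02,0,0,0,0.04,0,0,0,0.065,0,0,0,0.085,0,0,0.012,0.105,0,-0.003,0.035,0.127,0]' 0.7
python3 -m creep '[-0.003,0.036,0,0,-0.006,0.072,0,0,-0.01,0.108,0,0,-0.013,0.144,0,0,-0.017,0.18,0,0,-0.02,0.216,0,0,-0.023,0.252,0,0,-0.026,0.288,0,0,-0.029,0.31,0,0,-0.03,0.315,0,0]'
python3 - <<'E'
from h import *
cal=cams.get_calibration("top");p,d=cams.get_image("top");X=cloud(cal,d);v,u=np.mgrid[:420,:560]
S=dict(wide=(416.8,-218.4),medium=(544.4,-177.2),small=(460,-134),square=(501.2,-261.6),tumbler=(573.4,350.4),lidded=(608,202),purple=(442.6,7),red=(337.5,226.4))
for k,c in S.items():
    lo=36 if c[1]<-100 else 25
    m=(np.hypot(X[...,0]-c[0],X[...,1]-c[1])<40)&(X[...,2]>lo)&(d>0);Q=X[m]
    if len(Q)<5: print(k,len(Q));continue
    zt=np.percentile(Q[:,2],95);Q=Q[(Q[:,2]>zt-6)];(cx,cy),r=cv2.minEnclosingCircle(Q[:,:2].astype(np.float32));print(k,c,round(cx,1),round(cy,1),"r",round(r,1),"z",zt.round(1))
cv2.imwrite("pics/t2.png",rect(cal,p,350,610,-340,-60,42)[:,:,::-1])
q,_=cams.get_image("scene");cv2.imwrite("pics/s2.png",cv2.resize(q[200:350,120:320],None,fx=3.5,fy=3.5)[:,:,::-1])
E
```

```text
t: 22.65
ee_pos: [501.8, -261.9, 14.1]
orientation: [1.848, 2.539, 0.0]
ft_force: [-0.3, 0.9, 6.1]
width: 43.6
grasp_force: 30.0
t: 23.48
ee_pos: [498.8, -227.9, 141.3]
orientation: [1.85, 2.537, 0.0]
ft_force: [0.7, -0.8, 1.8]
width: 61.7
grasp_force: 0.0
t: 24.32
ee_pos: [467.8, 91.2, 140.4]
orientation: [1.844, 2.543, 0.001]
ft_force: [-0.7, -0.0, -0.1]
width: 61.2
grasp_force: 0.0
wide (416.8, -218.4) 418.2 -218.6 r 31.3 z 44.4
medium (544.4, -177.2) 544.4 -177.9 r 25.3 z 45.7
small (460, -134) 460.5 -133.8 r 19.0 z 45.9
square (501.2, -261.6) 503.0 -261.7 r 29.5 z 44.9
tumbler (573.4, 350.4) 574.2 351.0 r 26.4 z 73.3
lidded (608, 202) 609.7 204.1 r 24.3 z 45.5
purple (442.6, 7) 412.3 29.2 r 10.1 z 573.8
red (337.5, 226.4) 338.1 227.9 r 29.3 z 40.8
```

View pics/t2.png

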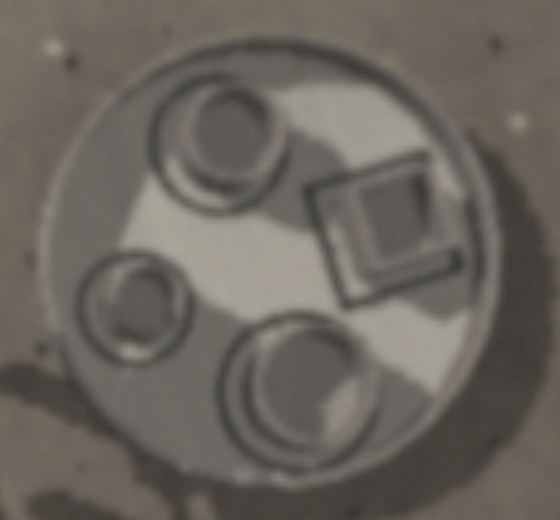

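View pics/s2.png

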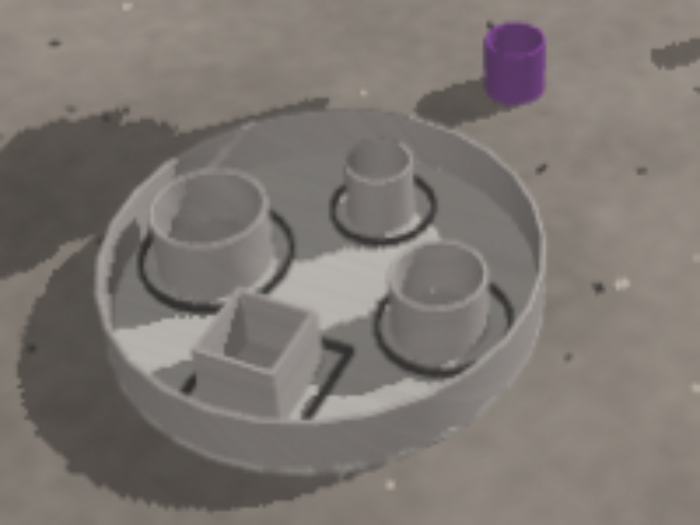

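Both pictures show all four cups upright within their own rims: wide (210,235), small (380,190), medium (437,305) and square (258,355) in the scene crop. The measured centres are within 2 mm of the seats, and the tumbler and lidded tin have not moved.

```bash
python3 -c "
from workcell import ticket
print(ticket.close_job())"
```

```text
the job is handed in; nothing more can be done
None
```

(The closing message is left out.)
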